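# Change the plant lamps' battery packs

## Robot

A 6-joint arm with a two-finger parallel gripper is mounted at the origin on the work surface. World frame = base frame: x ahead of the robot, y to its left, z up, the work surface at z = 0. Lengths are in m, angles in degrees, forces in N, time in s.
With the tool pointing down it reaches from about 0.4 to 0.825 m from the base axis. Payload 7 kg.
Tool frame: the origin (TCP) lies midway between the tips of the shut fingers; the grasp point (between the pads) lies 19 mm behind it; z points along the fingers, y is the direction in which the jaws open and shut (so a half turn about z gives the same grasp; the last joint's range is limited). The gripper opens to 88 mm and grips with 3 to 60 N. Pads are 19 mm wide; open, the fingers measure 130 mm over their backs; the gripper's body (78 mm by 193 mm) begins 47 mm behind the grasp point.
Start: joints at [-54.884, 20.546, 0.682, 0, -70.136, -16.507], TCP at [0.215, -0.64, 0.227] pointing down, gripper open.
Joint ranges: [-176.03, 176.03], [-82.01, 121.73], [-58.28, 71.71], [-173.87, 95.51], [-174.79, -0.11], [-173.66, 173.66]. Speed limits (degrees/s): [136.94, 136.94, 172.46, 180, 180, 180].

## Interface

Orientations are given as [roll, pitch, yaw] about the fixed x, y, z axes, in that order (R = Rz(yaw) Ry(pitch) Rx(roll)).
In Python, from plant import get_state, imaging, r, models gives the robot as it stands.
- The arm moves only by the tool arm_command, never from a script. Its argument "commands" is a list of rows, each a list of 7 numbers: the shift along the tool's x, y, z in mm, then the turn, a rotation vector about the tool's x, y, z in rad, then the opening, from -1 (shut) to 1 (fully open). A call has 1 to 5 rows; each row is the pose to reach, as a shift and turn from the pose measured when the call began, along the tool's axes at that moment; what a row does not reach only later rows make up. A row lasts 1/8 s, in which the tool goes at most 62.5 mm and 10.7 degrees, less where a joint would pass 70% of its speed; a pose out of reach is approached as far as the arm can. A call with a gripper value outside its range is refused whole. The fingers move at their own pace and stop on an object; "squeeze" is the grip in N (left out, the last holds). Time passes only in rows, so rows that repeat a pose let the fingers close. It gives the time, the measured TCP pose, the force and the opening at its end, in the units of the state.
- get_state(): the state, without advancing time (a new reading comes with each control period).
- imaging.capture(name): name is "side" or "top"; returns a dict with "pixels" (420x560x3 uint8, red, green, blue), "fx", "fy", "cx", "cy" (pixels), "rvec" (rotation vector, rad) and "tvec" (3), from world to camera coordinates, as OpenCV has them. Camera axes: x right, y down, z forward; pixel columns grow to the right and rows downward; lengths in m; the calibration is good to about 2 mm. A picture is of the moment at which its call begins. There is no depth.
- r.close_job(): hands the job in, once; it reports no verdict.
Trained networks look in the newest picture that a camera, given by its name, has taken for a name from the list of things; names that differ only in an ending like _2 or _b are one class to them, and where a whole thing is asked for, a point or a joint stands for the part that bears it (a point fixed in the world has none). Each returns a list of dicts, best first, with "conf" (0 to 1); they miss things now and then, are a little off and sometimes report something else, mostly with a low value. They report only what shows in the picture. A call takes as long as a camera call.
- models.outline_of(camera, name): "pixels" (420x560 bool, what is visible of it) and "rect" ([centre column, centre row, width, height] in pixels, round what is visible of it).
The state is a dict: "time_s": time; "joints": joint angles; "qd": joint speeds; "joint_torque": joint torques, N m; "tcp_pos": TCP position; "eef_rot": TCP orientation; "contact_force": force on the tool from outside, world axes, zero at the start; "moment": the same for the moment, N m; "gripper_width": finger opening in m.
Only numpy, scipy, OpenCV 4.12 (cv2) and the standard library are available. Lean on these libraries where they do the work, as an engineer would, in place of code of your own. Each camera call takes 0.05 s, during which the arm holds its last target. There are 200 camera calls.

## Task

Change the battery packs of the plant lamps: first slide the two flat packs off their rail shoes and lay them flat, side by side, in the wooden tray, then slide every fresh pack from the table onto a free shoe until the detent holds it fully home. When all are on, swing the timer's sprung lever to its stop and let it spring back; do not upset the ceramic birds.

Things in the scene. Friction and masses are not known exactly. Their poses are not given: they have to be found in the camera images.
- flat_1: grey battery pack 90 (x) x 60 (y) x 38 mm; black square grip block, 28 x 28 mm, 30 mm high, on the middle of its top. Origin: centre of underside. Below, open-ended channel along x: 32 mm wide, 24 mm high; 8 mm high lips leave an 18 mm slot; steel cross pin at mid-length. Same when turned by pi. A flat (used) pack, latched on a shoe at the start.
- flat_2: grey battery pack 90 (x) x 60 (y) x 38 mm; black square grip block, 28 x 28 mm, 30 mm high, on the middle of its top. Origin: centre of underside. Below, open-ended channel along x: 32 mm wide, 24 mm high; 8 mm high lips leave an 18 mm slot; steel cross pin at mid-length. Same when turned by pi. A flat (used) pack, latched on a shoe at the start.
- fresh_1: grey battery pack 90 (x) x 60 (y) x 38 mm; black square grip block, 28 x 28 mm, 30 mm high, on the middle of its top. Origin: centre of underside. Below, open-ended channel along x: 32 mm wide, 24 mm high; 8 mm high lips leave an 18 mm slot; steel cross pin at mid-length. Same when turned by pi. Fresh, on the table; may be absent.
- fresh_2: grey battery pack 90 (x) x 60 (y) x 38 mm; black square grip block, 28 x 28 mm, 30 mm high, on the middle of its top. Origin: centre of underside. Below, open-ended channel along x: 32 mm wide, 24 mm high; 8 mm high lips leave an 18 mm slot; steel cross pin at mid-length. Same when turned by pi. Fresh, on the table; may be absent.
- fresh_3: grey battery pack 90 (x) x 60 (y) x 38 mm; black square grip block, 28 x 28 mm, 30 mm high, on the middle of its top. Origin: centre of underside. Below, open-ended channel along x: 32 mm wide, 24 mm high; 8 mm high lips leave an 18 mm slot; steel cross pin at mid-length. Same when turned by pi. Fresh, on the table; may be absent.
- shoe_a_home (a point): one of 3 equal black shoes side by side, about 100 mm apart. This point, on its flat 70 mm wide deck 18 mm above the table: where a pack's origin is when home, pack x along this x (slide-on way, away from the robot). Aluminium T rail on the deck: head 28 wide, 10-16 mm above it; neck 12; round nose at x = -38 mm. Stop at x = +45 mm meets the pack's end.
- shoe_a_start (a point): point on that shoe's deck 90 mm before home (x = -90), same axes: a pack standing here, x along this x, is 7 mm clear of the rail's nose, ready to slide along +x. Deck begins 50 mm before it. Detent: a sprung roller in the rail, 10.5 mm before home; the pack's pin must be pushed over it (5 to 8 N, also to pull off).
- shoe_b_home (a point): one of 3 equal black shoes side by side, about 100 mm apart. This point, on its flat 70 mm wide deck 18 mm above the table: where a pack's origin is when home, pack x along this x (slide-on way, away from the robot). Aluminium T rail on the deck: head 28 wide, 10-16 mm above it; neck 12; round nose at x = -38 mm. Stop at x = +45 mm meets the pack's end.
- shoe_b_start (a point): point on that shoe's deck 90 mm before home (x = -90), same axes: a pack standing here, x along this x, is 7 mm clear of the rail's nose, ready to slide along +x. Deck begins 50 mm before it. Detent: a sprung roller in the rail, 10.5 mm before home; the pack's pin must be pushed over it (5 to 8 N, also to pull off).
- shoe_c_home (a point): one of 3 equal black shoes side by side, about 100 mm apart. This point, on its flat 70 mm wide deck 18 mm above the table: where a pack's origin is when home, pack x along this x (slide-on way, away from the robot). Aluminium T rail on the deck: head 28 wide, 10-16 mm above it; neck 12; round nose at x = -38 mm. Stop at x = +45 mm meets the pack's end.
- shoe_c_start (a point): point on that shoe's deck 90 mm before home (x = -90), same axes: a pack standing here, x along this x, is 7 mm clear of the rail's nose, ready to slide along +x. Deck begins 50 mm before it. Detent: a sprung roller in the rail, 10.5 mm before home; the pack's pin must be pushed over it (5 to 8 N, also to pull off).
- tray: shallow dark wooden tray fixed on the table, 130 (x) x 170 (y) x 28 mm high outside, walls 4 mm. Origin: centre of its underside.
- tray_in (a point): centre of the tray's inner floor, axes as the tray.
- timer: white lamp-timer box fixed on the table, 120 (x) x 100 (y) x 55 mm high. Origin: centre of its underside.
- lever_hinge (a point): on the vertical hinge axis of the timer's steel lever (on the box top), 88 mm above the table.
- lever_knob (a point): middle (88 mm above the table) of the upright black knob at the lever's free end, 95 mm from the hinge axis; the knob is a 22 mm diameter cylinder from 61 to 111 mm above the table. The lever's arm is a flat bar at 61 to 67 mm. At rest the knob stands on the side of the box nearer the robot.
- timer_lever (a joint): lever angle, rad: 0 at rest; grows clockwise seen from above, to the stop at 1.2 rad; a spring returns it to 0 (about 3 to 4.5 N at the knob).
- bird_a: white glazed ceramic bird on a round brown foot, 64 mm diameter, 128 mm high; loose, fragile bystander near the timer. Origin: centre of its underside.
- bird_b: a second such ceramic bird, behind the shoes.

How it is judged:
By the outcome, as a careful person would: the job done as asked, in the order asked, and still so for the second after the job is handed in, with the robot touching nothing.
Of fresh_1, fresh_2, fresh_3 only 2 to 3 are there at a start; the rules pass over those that are not, and their reading is None.
At some moment in a run one of fresh_1, fresh_2, fresh_3 may be knocked a few centimetres aside while the robot is not near it.
Once in a run the grip may slacken for a moment while it holds something.
It also fails if it takes over 210 s, if anything falls off the work surface, if the arm or the gripper's body presses on something with over 40 N, if the wrist force passes 120 N, or if a joint passes its speed limit or range.

## Working session

There is one attempt and no reset: what is moved stays moved. The work goes in short steps, Python scripts to look and compute and a tool call to move; the robot and the scene stay as the last step left them, time stands still between calls to the robot, and variables do not carry over. Pictures are saved under pics/ and viewed, on a budget of 14 in all, crops included, one or two more only if the job needs it, and the job is handed in when it is done.

Besides the shell and the picture viewer there is one more tool, called after "Emit:" as a command line: name --pt "numbers of a row" for each row, then --argument value for the rest. arm_command: Moves the arm, as the interface text tells. Its arguments: {"type":"object","properties":{"commands":{"type":"array","items":{"type":"array","items":{"type":"number"}}},"squeeze":{"type":"number"}},"required":["commands"]}

```bash
ls; mkdir -p pics
python3 - <<'E'
from plant import get_state, imaging, r, models
import cv2
print(get_state())
for c in ("top","side"):
    d=imaging.capture(c); cv2.imwrite(f"pics/{c}0.png",d["pixels"][:,:,::-1]); print({k:d[k] for k in d if k!="pixels"})
    for n in ("flat_1","fresh_1","shoe_a_home","tray","timer","lever_knob","bird_a"):
        print(c,n,[(round(o["conf"],2),[round(float(v)) for v in o["rect"]]) for o in models.outline_of(c,n)])
E
```

```text
pics
{'time_s': 0.0, 'joints': array([-5.48854911e+01,  2.05916032e+01,  6.33684900e-01, -2.03151108e-02,
       -7.01325864e+01, -1.65068593e+01]), 'qd': array([ 0.05773698, -0.08172349, -0.01126741, -0.05552044,  0.04052384,
        0.00935653]), 'joint_torque': array([ 1.17770705e-04, -5.82722032e+01,  2.93058336e+01,  6.99735403e+00,
        6.91729132e-03, -1.60240966e-04]), 'tcp_pos': array([ 0.21521298, -0.63927518,  0.22561947]), 'eef_rot': array([ 1.79907799e+02, -7.40735984e-03, -1.61399264e+02]), 'contact_force': array([-0.43984353, -0.54414841, -0.4516656 ]), 'moment': array([-0.00708366,  0.05965625,  0.00633538]), 'gripper_width': 0.08752882682156467}
{'fx': 525.0917518884295, 'fy': 525.0917518884295, 'cx': 286.5292218035048, 'cy': 210.36695313515753, 'rvec': array([ 2.02998166, -2.18850208,  0.24547764]), 'tvec': array([0.02405754, 0.59900407, 1.2031698 ])}
top flat_1 [(0.94, [280, 185, 22, 40]), (0.91, [322, 184, 29, 39])]
top fresh_1 [(0.86, [227, 278, 25, 37]), (0.85, [346, 268, 31, 41])]
top shoe_a_home [(0.75, [321, 199, 38, 83]), (0.73, [418, 198, 21, 48])]
top t
[... 214 characters left out ...]
66, [322, 184, 27, 42]), (0.55, [344, 265, 30, 41])]
{'fx': 420.15358943627257, 'fy': 420.15358943627257, 'cx': 286.0551152697847, 'cy': 212.74357962614138, 'rvec': array([ 0.3539091 , -2.78286059,  1.17007452]), 'tvec': array([0.57829092, 0.16941348, 0.91801625])}
side flat_1 [(0.69, [256, 218, 44, 33]), (0.64, [272, 191, 37, 36]), (0.6, [338, 294, 51, 48])]
side fresh_1 [(0.87, [352, 201, 40, 33]), (0.56, [336, 294, 52, 44]), (0.42, [258, 257, 94, 55])]
side shoe_a_home [(0.92, [286, 200, 86, 47])]
side tray [(0.55, [231, 357, 105, 108])]
side timer [(0.89, [307, 146, 52, 44])]
side lever_knob [(0.86, [312, 134, 43, 23])]
side bird_a [(0.87, [190, 282, 36, 51]), (0.69, [378, 162, 25, 46])]
```

Run:
```python
import cv2
a=cv2.imread("pics/top0.png");b=cv2.imread("pics/side0.png")
cv2.imwrite("pics/v1.png",cv2.resize(a[110:350,90:470],(798,504),interpolation=cv2.INTER_CUBIC))
cv2.imwrite("pics/v2.png",cv2.resize(b[90:430,150:500],(618,600),interpolation=cv2.INTER_CUBIC))
```

```text
(no output)
```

View pics/v1.png

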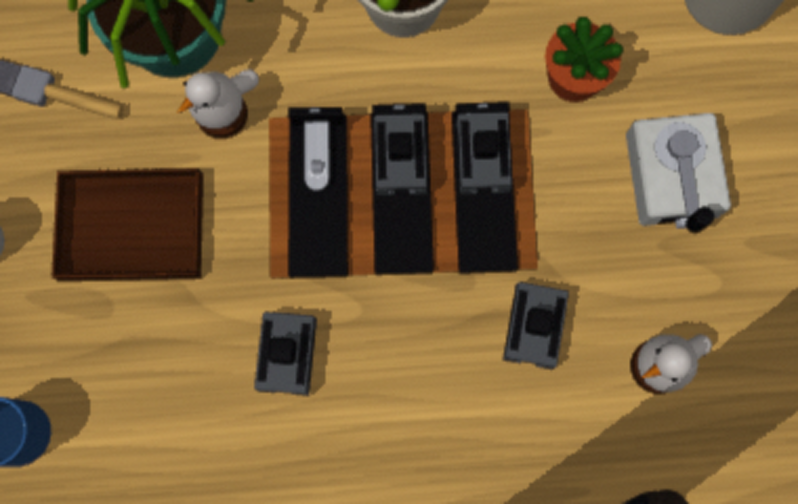

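View pics/v2.png

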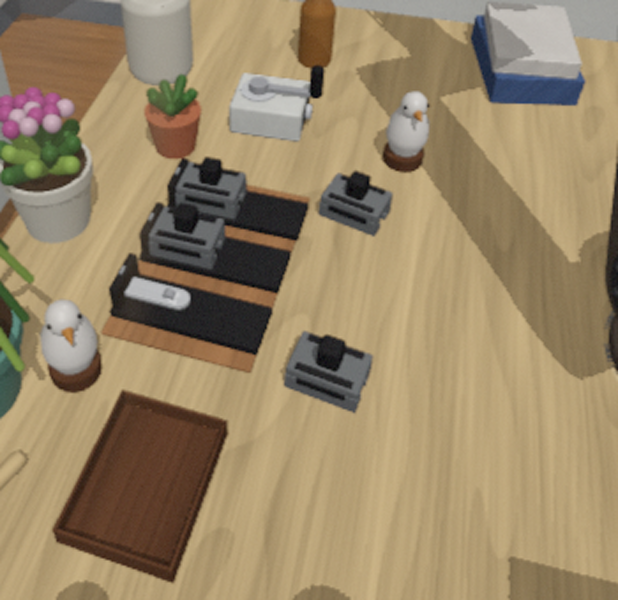

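Top view (crop at 2.1×): the free shoe is at crop (318,190), and the flat packs are at (400,150) and (485,150). The tray is at (128,224), the timer at (680,170) with its knob at (700,218). There are two fresh packs, at (286,352) and (537,325), and birds at (215,100) and (668,362). The side view agrees, so fresh packs number two. Next I fit the poses.

```bash
cat > h.py <<'E'
from plant import get_state, imaging, r, models
import cv2, numpy as np
from scipy.optimize import minimize
def K(d): return np.array([[d["fx"],0,d["cx"]],[0,d["fy"],d["cy"]],[0,0,1.]])
def proj(d,P): return cv2.projectPoints(np.float64(P).reshape(-1,3),d["rvec"],d["tvec"],K(d),None)[0].reshape(-1,2)
def back(d,uv,z):
    R=cv2.Rodrigues(d["rvec"])[0]; c=-R.T@d["tvec"]; v=R.T@np.linalg.inv(K(d))@np.array([uv[0],uv[1],1.])
    return c+v*(z-c[2])/v[2]
def box(lx,ly,z0,z1): return np.array([[sx*lx/2,sy*ly/2,z] for sx in(-1,1) for sy in(-1,1) for z in(z0,z1)])
def cyl(rad,z0,z1): return np.array([[rad*np.cos(a),rad*np.sin(a),z] for a in np.linspace(0,6.28,24,endpoint=False) for z in(z0,z1)])
PACK=[box(.09,.06,0,.038),box(.028,.028,.038,.068)]
S=4
def render(d,parts,p,z):
    m=np.zeros((420*S,560*S),np.uint8); c,s=np.cos(p[2]),np.sin(p[2])
    for q in parts:
        w=np.c_[c*q[:,0]-s*q[:,1]+p[0],s*q[:,0]+c*q[:,1]+p[1],q[:,2]+z]
        cv2.fillConvexPoly(m,cv2.convexHull(np.round((proj(d,w)+.5)*S-.5).astype(np.int32)),1)
    return m
def fit(views,parts,p0,z,yaw=True):
    ms=[(d,cv2.resize(m.astype(np.uint8),None,fx=S,fy=S,interpolation=cv2.INTER_NEAREST)) for d,m in views]
    def cost(p):
        p=[p[0]/1e3,p[1]/1e3,p[2]/50 if yaw else p0[2]]; t=0
        for d,m in ms:
            k=render(d,parts,p,z); t+=1-(k&m).sum()/max(1,(k|m).sum())
        return t/len(ms)
    x=np.array([p0[0]*1e3,p0[1]*1e3,p0[2]*50])
    b=minimize(cost,x,method="Nelder-Mead",options=dict(initial_simplex=x+np.array([[0,0,0],[12,0,0],[0,12,0],[0,0,12]]),xatol=.1,fatol=1e-4))
    b=minimize(cost,b.x,method="Nelder-Mead",options=dict(initial_simplex=b.x+np.array([[0,0,0],[-5,0,0],[0,-5,0],[0,0,-6]]),xatol=.1,fatol=1e-4))
    return np.array([b.x[0],b.x[1],np.degrees(b.x[2]/50)]).round(1),round(1-b.fun,3)
E
python3 - <<'E'
from h import *
D={c:imaging.capture(c) for c in("top","side")}
def go(n,parts,z,zm,yaw0=0,yaw=True,cmin=.5):
    T=[o for o in models.outline_of("top",n) if o["conf"]>cmin]; Sd=[o for o in models.outline_of("side",n) if o["conf"]>.4]
    for o in T:
        p=back(D["top"],o["rect"][:2],zm); e=proj(D["side"],p)[0]
        ss=sorted(Sd,key=lambda s:np.hypot(*(np.array(s["rect"][:2])-e)))
        near=[s for s in ss[:1] if np.hypot(*(np.array(s["rect"][:2])-e))<14]
        out=[fit([(D["top"],o["pixels"])],parts,[p[0],p[1],yaw0],z,yaw)]
        if near: out+=[fit([(D["side"],near[0]["pixels"])],parts,[p[0],p[1],yaw0],z,yaw),fit([(D["top"],o["pixels"]),(D["side"],near[0]["pixels"])],parts,[p[0],p[1],yaw0],z,yaw)]
        print(n,round(o["conf"],2),p[:2].round(3),out)
go("flat_1",PACK,.018,.06); go("fresh_1",PACK,0,.04)
go("tray",[box(.13,.17,0,.028)],0,.02); go("timer",[box(.12,.1,0,.055)],0,.04)
go("lever_knob",[cyl(.011,.061,.111)],0,.088,yaw=False,cmin=.2); go("bird_a",[cyl(.032,0,.02)],0,.05,yaw=False)
# rectified top at deck level, 1 px / 0.5 mm
d=D["top"]; xs=np.arange(.8,.3,-.00085); ys=np.arange(.25,-.30,-.00085)
g=np.array([[x,y,.018] for x in xs for y in ys]); m=proj(d,g).astype(np.float32).reshape(len(xs),len(ys),2)
im=cv2.remap(d["pixels"],m[...,0],m[...,1],cv2.INTER_CUBIC); cv2.imwrite("pics/rect.png",im[:,:,::-1])
E
```

```text
flat_1 0.95 [ 0.668 -0.014] [(array([676.1, -10.3,  -2.8]), np.float64(0.924)), (array([676. , -12.7,  -3.3]), np.float64(0.956)), (array([676.1, -11.1,  -2.6]), np.float64(0.935))]
flat_1 0.81 [ 0.661 -0.109] [(array([ 670.6, -109.8,   -1.9]), np.float64(0.945)), (array([ 671.2, -112.5,   -5.2]), np.float64(0.91)), (array([ 670.2, -110.3,   -2.6]), np.float64(0.923))]
flat_1 0.67 [ 0.451 -0.147] [(array([ 461.7, -151. ,  -14.8]), np.float64(0.959))]
fresh_1 0.88 [ 0.457 -0.148] [(array([ 462. , -152.8,  -16.1]), np.float64(0.951)), (array([ 460.8, -154.7,  -13.3]), np.float64(0.942)), (array([ 461.5, -153.6,  -15.3]), np.float64(0.942))]
fresh_1 0.72 [0.447 0.14 ] [(array([451.9, 138.5,  -9. ]), np.float64(0.959)), (array([451. , 138.8,  -8.7]), np.float64(0.925)), (array([452.3, 138.5,  -8.9]), np.float64(0.941))]
tray 0.72 [0.616 0.317] [(array([619.6, 318.4,  -2.9]), np.float64(0.981)), (array([620.5, 317.7,  -3.3]), np.float64(0.986)), (array([620.2, 318. ,  -3.1]), np.float64(0.981))]
timer 0.93 [ 0.633 -0.345] [(array([ 633. , -340.1,   -2. ]), np.float64(0.922)), (array([ 6.309e+02, -3.473e+02, -2.000e-01]), np.float64(0.864)), (array([ 6.321e+02, -3.411e+02, -6.000e-01]), np.float64(0.884))]
lever_knob 0.75 [ 0.601 -0.336] [(array([ 601.2, -334.9,    7.5]), np.float64(0.158))]
bird_a 0.72 [ 0.396 -0.302] [(array([ 408.1, -299.9,  -11.1]), np.float64(0.748)), (array([ 404.9, -306.6,    3.8]), np.float64(0.431)), (array([ 407.9, -302.3,   -6.8]), np.float64(0.584))]
bird_a 0.57 [0.748 0.194] [(array([764.1, 208.8, -29.4]), np.float64(0.609)), (array([762. , 191.2,  -3.6]), np.float64(0.57)), (array([757.3, 202. , -10.9]), np.float64(0.565))]
```

View pics/rect.png

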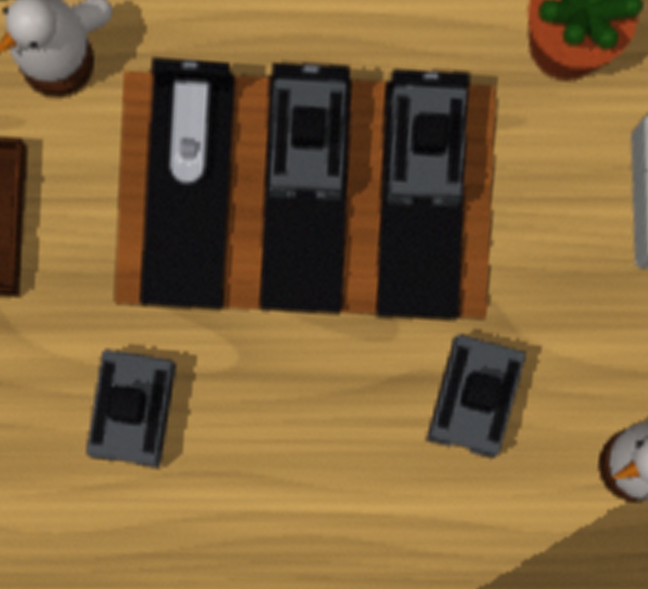

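```bash
cat >> h.py <<'E'
from scipy.spatial.transform import Rotation as Ro
def pose(): s=get_state(); return np.array(s["tcp_pos"]),Ro.from_euler("xyz",s["eef_rot"],degrees=True)
def plan(*wps):
    """wps: (x,y,z [mm], yaw deg) tool down; prints tool-frame shift (mm) and turn (rad), each from the one before"""
    p,R=pose(); print("at",(p*1e3).round(1),R.as_euler("xyz",degrees=True).round(1))
    for w in wps:
        q=np.array(w[:3])/1e3; Q=Ro.from_euler("xyz",[180,0,w[3]],degrees=True)
        s=R.inv().apply(q-p)*1e3; t=(R.inv()*Q).as_rotvec()
        print(w,"->",s.round(1),t.round(3),"rows>=",max(np.linalg.norm(s)/62.5,np.degrees(np.linalg.norm(t))/10.7).round(1)); p,R=q,Q
E
python3 - <<'E'
from h import *
plan((370,-430,230,-172),(525,-220,230,177.2),(676,-11.3,150,177.2),(676,-11.3,64,177.2))
E
```

```text
at [ 215.4 -639.7  226.6] [-180.    -0.  -161.4]
(370, -430, 230, -172) -> [-213.5  149.4   -3.4] [-0.    -0.     0.185] rows>= 4.2
(525, -220, 230, 177.2) -> [-182.7  186.4    0. ] [-0.    -0.     0.188] rows>= 4.2
(676, -11.3, 150, 177.2) -> [-140.6  215.8   80. ] [0. 0. 0.] rows>= 4.3
(676, -11.3, 64, 177.2) -> [ 0. -0. 86.] [0. 0. 0.] rows>= 1.4
```

Emit:
arm_command --pt "-213.5 149.4 -3.4 0 0 0.185 0.3" --pt "-213.5 149.4 -3.4 0 0 0.185 0.3" --pt "-213.5 149.4 -3.4 0 0 0.185 0.3" --pt "-213.5 149.4 -3.4 0 0 0.185 0.3" --pt "-213.5 149.4 -3.4 0 0 0.185 0.3"

```text
time_s: 2.12
tcp_pos: [0.372, -0.4275, 0.2306]
eef_rot: [-180.0, 0.1, -171.8]
contact_force: [-0.3, -0.6, 1.3]
gripper_width: 0.057
```

Emit:
arm_command --pt "-182.7 186.4 0 0 0 0.188 0.3" --pt "-182.7 186.4 0 0 0 0.188 0.3" --pt "-182.7 186.4 0 0 0 0.188 0.3" --pt "-182.7 186.4 0 0 0 0.188 0.3" --pt "-182.7 186.4 0 0 0 0.188 0.3"

```text
time_s: 2.75
tcp_pos: [0.5278, -0.2148, 0.2307]
eef_rot: [-180.0, 0.1, 177.6]
contact_force: [-0.5, -0.3, -0.1]
gripper_width: 0.0569
```

Emit:
arm_command --pt "-140 215 75 0 0 0 0.3" --pt "-140 215 75 0 0 0 0.3" --pt "-140 215 75 0 0 0 0.3" --pt "-140 215 75 0 0 0 0.3" --pt "-140 215 75 0 0 0 0.3"

```text
time_s: 3.38
tcp_pos: [0.6777, -0.0043, 0.1536]
eef_rot: [-179.9, -0.1, 177.7]
contact_force: [-0.0, -0.3, 0.1]
gripper_width: 0.0566
```

Run:
```python
from h import *
plan((676,-11.3,110,177.2),(676,-11.3,64,177.2))
s=get_state();print(s["time_s"],s["joints"].round(0),s["gripper_width"],s["contact_force"])
D={c:imaging.capture(c) for c in("top","side")}
cv2.imwrite("pics/a1.png",np.hstack([cv2.resize(D["side"]["pixels"][150:300,180:380],(600,450))])[:,:,::-1])
```

```text
at [677.7  -4.3 153.6] [-1.799e+02 -1.000e-01  1.777e+02]
(676, -11.3, 110, 177.2) -> [ 1.3 -7.  43.6] [-0.001 -0.001  0.008] rows>= 0.7
(676, -11.3, 64, 177.2) -> [ 0. -0. 46.] [0. 0. 0.] rows>= 0.7
3.375 [  16.   24.   -4.    0.  -62. -108.] 0.05661697585140188 [-0.01571279 -0.26804833  0.10895005]
```

View pics/a1.png

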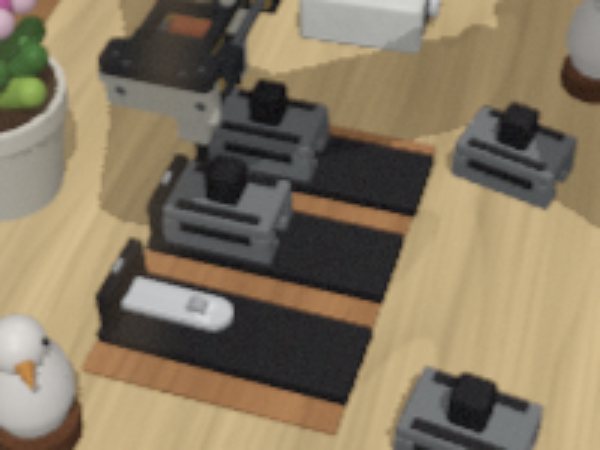

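The side crop shows the finger at (205,150), above the middle pack's block at (228,180). All packs are still in place. I'll go down now.

Emit:
arm_command --pt "1.3 -7 43.6 0 0 0.008 0.3" --pt "1.3 -7 43.6 0 0 0.008 0.3" --pt "1.3 -7 70 0 0 0.008 0.3" --pt "1.3 -7 89.6 0 0 0.008 0.3" --pt "1.3 -7 89.6 0 0 0.008 0.3" --squeeze 10

```text
time_s: 4.1
tcp_pos: [0.6751, -0.0135, 0.0651]
eef_rot: [-179.9, -0.1, 177.2]
contact_force: [0.1, 0.2, 1.2]
gripper_width: 0.0569
```

Emit:
arm_command --pt "0 0 0 0 0 0 -0.3" --pt "0 0 0 0 0 0 -0.5" --pt "0 0 0 0 0 0 -0.7" --pt "0 0 0 0 0 0 -0.8" --pt "0 0 0 0 0 0 -1" --squeeze 10

```text
time_s: 4.72
tcp_pos: [0.6756, -0.0129, 0.0659]
eef_rot: [-179.9, -0.0, 177.2]
contact_force: [-2.1, 3.3, 6.6]
gripper_width: 0.0281
```

Run:
```python
from h import *
plan((676,-11.3,64,177.2))
s=get_state();print(s["time_s"],s["gripper_width"],s["contact_force"],s["moment"])
```

```text
at [675.6 -12.9  65.9] [-179.9   -0.   177.2]
(676, -11.3, 64, 177.2) -> [-0.3  1.6  1.9] [-0.001 -0.    -0.   ] rows>= 0.0
4.725 0.02806525318854112 [-2.14013349  3.30607884  6.61217818] [1.30635938 0.57095994 0.0466123 ]
```

Emit:
arm_command --pt "0 0 0 0 0 0 -1" --pt "8 0 0 0 0 0 -1" --pt "16 0 0 0 0 0 -1" --pt "28 0 0 0 0 0 -1" --pt "40 0 0 0 0 0 -1" --squeeze 45

```text
time_s: 5.35
tcp_pos: [0.6352, -0.011, 0.0659]
eef_rot: [-179.9, 0.0, 177.2]
contact_force: [2.8, 0.8, 0.8]
gripper_width: 0.0278
```

Emit:
arm_command --pt "14 0 0 0 0 0 -1" --pt "28 0 0 0 0 0 -1" --pt "44 0 0 0 0 0 -1" --pt "60 0 0 0 0 0 -1" --pt "60 0 0 0 0 0 -1"

```text
time_s: 5.98
tcp_pos: [0.5733, -0.0082, 0.0659]
eef_rot: [-179.9, -0.1, 177.2]
contact_force: [-1.1, 0.1, 0.9]
gripper_width: 0.0275
```

Run:
```python
from h import *
th=np.radians(-2.9); T=np.array([620,318]); ex=np.array([np.cos(th),np.sin(th)]); ey=np.array([-np.sin(th),np.cos(th)])
a=T+39*ey; b=T-39*ey; print(a,b)
plan((575,-8,108,177.2),(615,280,108,177.2),(*a,108,177.1),(*a,55,177.1))
s=get_state();print(s["time_s"],s["gripper_width"],s["contact_force"])
```

```text
[621.97312466 356.95005493] [618.02687534 279.04994507]
at [573.3  -8.2  65.9] [-1.799e+02 -1.000e-01  1.772e+02]
(575, -8, 108, 177.2) -> [ -1.6   0.2 -42.1] [-0.001 -0.001 -0.   ] rows>= 0.7
(615, 280, 108, 177.2) -> [-25.9 289.6   0. ] [0. 0. 0.] rows>= 4.7
(np.float64(621.9731246629918), np.float64(356.9500549301833), 108, 177.1) -> [-3.2 77.2  0. ] [-0.    -0.     0.002] rows>= 1.2
(np.float64(621.9731246629918), np.float64(356.9500549301833), 55, 177.1) -> [-0. -0. 53.] [0. 0. 0.] rows>= 0.8
5.975 0.027477114637362226 [-1.14340309  0.1001628   0.92076669]
```

Emit:
arm_command --pt "-1.6 0 -28 0 0 0 -1" --pt "-1.6 0 -28 0 0 0 -1" --pt "-1.6 0 -28 0 0 0 -1"

```text
time_s: 6.35
tcp_pos: [0.5743, -0.0083, 0.0929]
eef_rot: [-179.9, -0.2, 177.2]
contact_force: [0.7, -0.7, -2.0]
gripper_width: 0.0278
```

Emit:
arm_command --pt "-5 55 0 0 0 0 -1" --pt "-10 110 0 0 0 0 -1" --pt "-15 170 0 0 0 0 -1" --pt "-20 230 0 0 0 0 -1" --pt "-26 290 0 0 0 0 -1"

```text
time_s: 6.98
tcp_pos: [0.6139, 0.2815, 0.0907]
eef_rot: [-179.8, -0.3, 177.2]
contact_force: [1.1, -0.7, -2.4]
gripper_width: 0.0277
```

Run:
```python
from h import *
plan((622,357,92,177.1),(622,357,53,177.1))
s=get_state();print(s["time_s"],s["gripper_width"],s["contact_force"])
d=imaging.capture("side"); cv2.imwrite("pics/a2.png",cv2.resize(d["pixels"][150:420,130:430],(660,594))[:,:,::-1])
```

```text
at [613.9 281.5  90.7] [-179.8   -0.3  177.2]
(622, 357, 92, 177.1) -> [-4.3 75.8 -1.5] [-0.003 -0.005  0.001] rows>= 1.2
(622, 357, 53, 177.1) -> [-0. -0. 39.] [0. 0. 0.] rows>= 0.6
6.975 0.02774761925386067 [ 1.08297984 -0.65246257 -2.3938163 ]
```

View pics/a2.png

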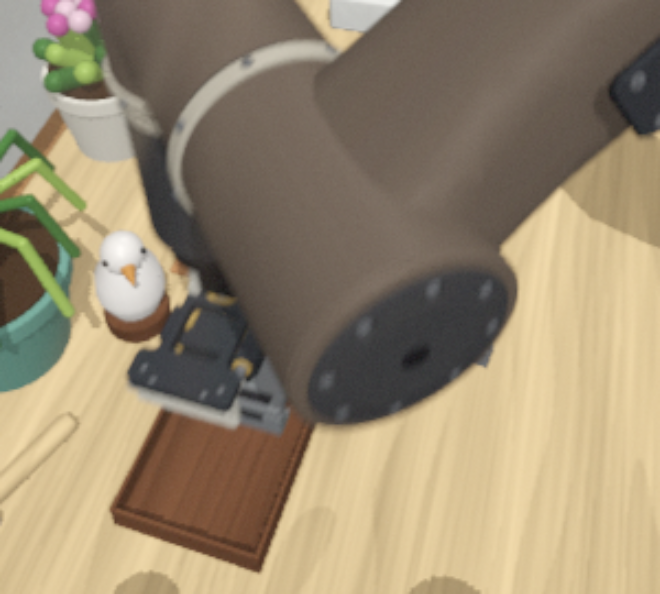

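The pack is held level over the tray's near half, around (265,405). Bird_b at (130,285) is untouched. Now to the placing spot.

Emit:
arm_command --pt "-4 40 -1.5 0 0 0.001 -1" --pt "-4.3 75.8 -1.5 0 0 0.001 -1" --pt "-4.3 75.8 -1.5 0 0 0.001 -1" --pt "-4.3 75.8 20 0 0 0 -1" --pt "-4.3 75.8 33 0 0 0 -1"

```text
time_s: 7.65
tcp_pos: [0.6223, 0.3627, 0.0552]
eef_rot: [-179.8, -0.3, 177.3]
contact_force: [-0.8, 0.1, -2.1]
gripper_width: 0.0277
```

Emit:
arm_command --pt "0 0 2 0 0 0 -1" --pt "0 0 4 0 0 0 -1"

```text
time_s: 7.9
tcp_pos: [0.6225, 0.3621, 0.0519]
eef_rot: [-179.8, -0.3, 177.3]
contact_force: [-5.3, -2.1, 11.0]
gripper_width: 0.0274
```

Emit:
arm_command --pt "0 0 0 0 0 0 0.2" --pt "0 0 0 0 0 0 0.2" --pt "0 0 -30 0 0 0 0.2" --pt "0 0 -70 0 0 0 0.2" --pt "0 0 -90 0 0 0 0.2"

```text
time_s: 8.52
tcp_pos: [0.624, 0.3629, 0.145]
eef_rot: [-179.9, -0.1, 177.3]
contact_force: [0.6, -0.2, -0.4]
gripper_width: 0.0523
```

Run:
```python
from h import *
plan((640,120,145,177.3),(671,-112,145,177.3),(671,-112,66,177.3))
s=get_state();print(s["time_s"],s["gripper_width"],s["contact_force"])
```

```text
at [624.  362.9 145. ] [-1.799e+02 -1.000e-01  1.773e+02]
(640, 120, 145, 177.3) -> [-2.730e+01 -2.419e+02  1.000e-01] [-0.001 -0.001  0.   ] rows>= 3.9
(671, -112, 145, 177.3) -> [ -41.9 -230.3   -0. ] [0. 0. 0.] rows>= 3.7
(671, -112, 66, 177.3) -> [-0. -0. 79.] [0. 0. 0.] rows>= 1.3
8.525 0.05229366148576548 [ 0.56739115 -0.18934964 -0.36687144]
```

Emit:
arm_command --pt "-27 -242 0 0 0 0 0.3" --pt "-27 -242 0 0 0 0 0.3" --pt "-27 -242 0 0 0 0 0.3" --pt "-27 -242 0 0 0 0 0.3" --pt "-27 -242 0 0 0 0 0.3"

```text
time_s: 9.15
tcp_pos: [0.6399, 0.1162, 0.1458]
eef_rot: [-180.0, -0.0, 177.1]
contact_force: [0.3, 1.6, 0.3]
gripper_width: 0.0568
```

Emit:
arm_command --pt "-42 -231 0 0 0 0 0.3" --pt "-42 -231 0 0 0 0 0.3" --pt "-42 -231 0 0 0 0 0.3" --pt "-42 -231 0 0 0 0 0.3" --pt "-42 -231 0 0 0 0 0.3"

```text
time_s: 9.78
tcp_pos: [0.6704, -0.1196, 0.1458]
eef_rot: [-179.9, -0.0, 176.9]
contact_force: [-1.0, 0.5, -0.6]
gripper_width: 0.0572
```

Run:
```python
from h import *
D={c:imaging.capture(c) for c in("top","side")}
plan((671,-112,66,177.3))
for n in("flat_1",):
    for c in D: print(c,[(round(o["conf"],2),o["rect"]) for o in models.outline_of(c,n)])
cv2.imwrite("pics/a3.png",np.hstack([cv2.resize(D["top"]["pixels"][130:330,100:400],(400,267)),cv2.resize(D["side"]["pixels"][150:420,130:430],(400,360))[:267]])[:,:,::-1])
```

```text
at [ 670.3 -116.7  145.9] [-180.   -0.  177.]
(671, -112, 66, 177.3) -> [-0.5  4.8 79.9] [-0.001 -0.    -0.005] rows>= 1.3
top [(0.92, [319.9, 186.9, 26.2, 30.6])]
side [(0.66, [271.6, 191.5, 41.7, 33.2]), (0.64, [221.1, 372.9, 59.9, 48.4])]
```

View pics/a3.png

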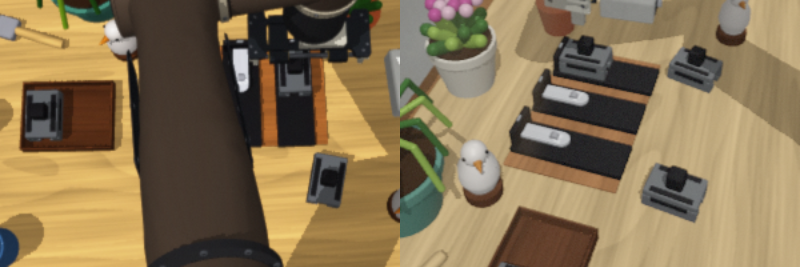

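Top half: the first flat pack sits flat at the left of the tray, near (43,112). The gripper is over shoe c's pack near (292,70), and everything else is unmoved. I'll grip it.

Emit:
arm_command --pt "-0.5 4.8 30 0 0 -0.005 0.3" --pt "-0.5 4.8 50 0 0 -0.005 0.3" --pt "-0.5 4.8 70 0 0 -0.005 0.3" --pt "-0.5 4.8 80 0 0 -0.005 0.3" --pt "-0.5 4.8 80 0 0 -0.005 0.3" --squeeze 10

```text
time_s: 10.6
tcp_pos: [0.6708, -0.1098, 0.0656]
eef_rot: [-180.0, -0.1, 177.5]
contact_force: [-0.7, 0.1, 0.3]
gripper_width: 0.0569
```

Emit:
arm_command --pt "0 0 0 0 0 0 -0.3" --pt "0 0 0 0 0 0 -0.5" --pt "0 0 0 0 0 0 -0.7" --pt "0 0 0 0 0 0 -0.8" --pt "0 0 0 0 0 0 -1" --squeeze 10

```text
time_s: 11.22
tcp_pos: [0.6709, -0.1099, 0.0661]
eef_rot: [-180.0, -0.1, 177.5]
contact_force: [-0.3, 0.7, 2.3]
gripper_width: 0.0277
```

Emit:
arm_command --pt "0 0 0 0 0 0 -1" --pt "8 0 0 0 0 0 -1" --pt "16 0 0 0 0 0 -1" --pt "28 0 0 0 0 0 -1" --pt "40 0 0 0 0 0 -1" --squeeze 45

```text
time_s: 11.85
tcp_pos: [0.6305, -0.1081, 0.0661]
eef_rot: [-180.0, -0.0, 177.5]
contact_force: [0.1, 1.2, 0.4]
gripper_width: 0.0277
```

Emit:
arm_command --pt "14 0 0 0 0 0 -1" --pt "28 0 0 0 0 0 -1" --pt "44 0 0 0 0 0 -1" --pt "60 0 0 0 0 0 -1" --pt "60 0 0 0 0 0 -1"

```text
time_s: 12.48
tcp_pos: [0.5687, -0.1055, 0.0661]
eef_rot: [-180.0, -0.1, 177.5]
contact_force: [0.5, -0.2, -1.8]
gripper_width: 0.0276
```

Run:
```python
from h import *
s=get_state();print(s["time_s"],s["gripper_width"],s["contact_force"])
plan((570,-105,94,177.3),(595,130,94,177.3),(616.5,281,94,177.2),(616.5,281,55,177.2))
```

```text
12.475 0.027565448919818793 [ 0.45452776 -0.19959865 -1.79221665]
at [ 568.7 -105.5   66.1] [-1.800e+02 -1.000e-01  1.775e+02]
(570, -105, 94, 177.3) -> [ -1.2   0.5 -27.9] [-0.001 -0.002  0.003] rows>= 0.4
(595, 130, 94, 177.3) -> [-13.9 235.9   0. ] [0. 0. 0.] rows>= 3.8
(616.5, 281, 94, 177.2) -> [-14.4 151.8   0. ] [ 0.    -0.     0.002] rows>= 2.4
(616.5, 281, 55, 177.2) -> [ 0. -0. 39.] [0. 0. 0.] rows>= 0.6
```

Emit:
arm_command --pt "-1.2 0.5 -28 0 0 0 -1" --pt "-1.2 0.5 -28 0 0 0 -1" --pt "-1.2 0.5 -28 0 0 0 -1"

```text
time_s: 12.85
tcp_pos: [0.5695, -0.105, 0.0933]
eef_rot: [-180.0, -0.2, 177.5]
contact_force: [-1.1, -0.5, -1.8]
gripper_width: 0.0276
```

Emit:
arm_command --pt "-3 48 0 0 0 0 -1" --pt "-6 96 0 0 0 0 -1" --pt "-9 144 0 0 0 0 -1" --pt "-12 192 0 0 0 0 -1" --pt "-14 236 0 0 0 0 -1"

```text
time_s: 13.48
tcp_pos: [0.5933, 0.1316, 0.0917]
eef_rot: [-179.9, -0.3, 177.5]
contact_force: [0.5, 0.1, -2.0]
gripper_width: 0.0276
```

Run:
```python
from h import *
s=get_state();print(s["time_s"],s["gripper_width"],s["contact_force"])
plan((616.5,281,94,177.2),(616.5,281,55,177.2))
```

```text
13.475 0.027603250328086536 [ 0.5117009   0.08889687 -2.03474869]
at [593.3 131.6  91.7] [-179.9   -0.3  177.5]
(616.5, 281, 94, 177.2) -> [-16.6 150.3  -2.6] [-0.001 -0.005  0.005] rows>= 2.4
(616.5, 281, 55, 177.2) -> [ 0. -0. 39.] [0. 0. 0.] rows>= 0.6
```

Emit:
arm_command --pt "-6 50 -2.6 0 0 0.005 -1" --pt "-12 100 -2.6 0 0 0.005 -1" --pt "-16.6 148 -2.6 0 0 0.005 -1" --pt "-16.6 148 -2.6 0 0 0.005 -1" --pt "-16.6 148 0 0 0 0.005 -1"

```text
time_s: 14.1
tcp_pos: [0.6156, 0.2785, 0.0898]
eef_rot: [-179.8, -0.4, 177.2]
contact_force: [-0.1, -0.0, -2.3]
gripper_width: 0.0277
```

Emit:
arm_command --pt "0 0 15 0 0 0 -1" --pt "0 0 30 0 0 0 -1" --pt "0 0 36 0 0 0 -1" --pt "0 0 40 0 0 0 -1"

```text
time_s: 14.6
tcp_pos: [0.6149, 0.277, 0.0519]
eef_rot: [-179.7, -0.4, 177.2]
contact_force: [-17.1, -6.0, 37.0]
gripper_width: 0.0278
```

Emit:
arm_command --pt "0 0 -2 0 0 0 -1" --pt "0 0 -2 0 0 0 0.15" --pt "0 0 -2 0 0 0 0.15" --pt "0 0 -50 0 0 0 0.15" --pt "0 0 -95 0 0 0 0.15"

```text
time_s: 15.22
tcp_pos: [0.6156, 0.2773, 0.1475]
eef_rot: [-179.7, -0.5, 177.2]
contact_force: [-0.1, 1.1, 0.4]
gripper_width: 0.0502
```

Run:
```python
from h import *
D={c:imaging.capture(c) for c in("top","side")}
s=get_state();print(s["time_s"],s["gripper_width"],s["contact_force"])
for c in D: print(c,[(round(o["conf"],2),np.round(o["rect"],1)) for o in models.outline_of(c,"fresh_1")])
plan((520,200,145,171),(452,138.5,130,171),(452,138.5,48,171))
cv2.imwrite("pics/a4.png",np.hstack([cv2.resize(D["top"]["pixels"][130:330,100:400],(400,267)),cv2.resize(D["side"]["pixels"][190:420,130:430],(400,307))[:267]])[:,:,::-1])
```

```text
15.325 0.050323699479521054 [ 0.51130317 -0.47487192  0.5544178 ]
top [(0.83, array([225.4, 279.2,  26.1,  35.7])), (0.75, array([343.8, 265.9,  28.1,  45.5]))]
side [(0.71, array([337.4, 293.4,  52.1,  40.9]))]
at [616.1 277.9 148. ] [-179.8   -0.3  177.2]
(520, 200, 145, 171) -> [ 92.2 -82.4   3.8] [-0.004 -0.005  0.109] rows>= 2.0
(452, 138.5, 130, 171) -> [ 57.5 -71.4  15. ] [0. 0. 0.] rows>= 1.5
(452, 138.5, 48, 171) -> [-0. -0. 82.] [0. 0. 0.] rows>= 1.3
```

View pics/a4.png

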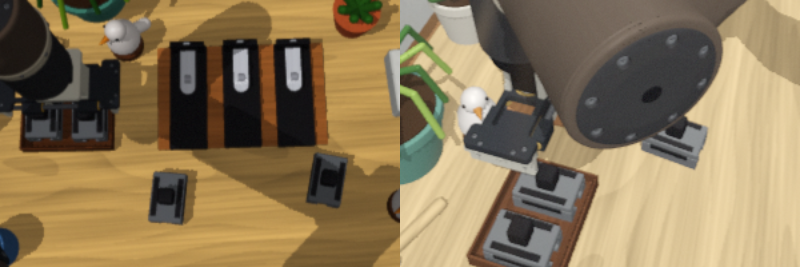

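Both flat packs lie flat and side by side in the tray, at side crop (545,190) and (522,240). The fresh packs haven't moved. Going for the left fresh pack.

Emit:
arm_command --pt "92 -82 4 0 0 0.109 0.3" --pt "92 -82 4 0 0 0.109 0.3" --pt "92 -82 4 0 0 0.109 0.3" --pt "92 -82 4 0 0 0.109 0.3"

```text
time_s: 15.92
tcp_pos: [0.5202, 0.2003, 0.1445]
eef_rot: [-179.8, -0.3, 171.0]
contact_force: [0.3, 0.3, 0.6]
gripper_width: 0.0569
```

Emit:
arm_command --pt "57 -71 15 0 0 0 0.3" --pt "57 -71 15 0 0 0 0.3" --pt "57 -71 15 0 0 0 0.3" --pt "57 -71 15 0 0 0 0.3"

```text
time_s: 16.42
tcp_pos: [0.454, 0.14, 0.1302]
eef_rot: [-179.8, -0.3, 171.0]
contact_force: [-0.7, -0.5, 0.2]
gripper_width: 0.0567
```

Run:
```python
from h import *
D=imaging.capture("side")
plan((452,138.5,48,171))
print([(round(o["conf"],2),np.round(o["rect"],1)) for o in models.outline_of("side","fresh_1")])
```

```text
at [454.  140.1 130.1] [-179.8   -0.3  171. ]
(452, 138.5, 48, 171) -> [ 1.4 -1.6 82.1] [-0.004 -0.004  0.   ] rows>= 1.3
[(0.56, array([336.9, 292.5,  48.9,  47.8])), (0.23, array([303. , 150.4,  41.7,  37.1])), (0.18, array([245.3, 330.8,  57.3,  42.6]))]
```

Emit:
arm_command --pt "1.4 -1.6 25 -0.004 -0.004 0 0.3" --pt "1.4 -1.6 50 -0.004 -0.004 0 0.3" --pt "1.4 -1.6 75 -0.004 -0.004 0 0.3" --pt "1.4 -1.6 82 -0.004 -0.004 0 0.3" --pt "1.4 -1.6 82 -0.004 -0.004 0 0.3" --squeeze 10

```text
time_s: 17.15
tcp_pos: [0.4521, 0.1386, 0.0478]
eef_rot: [-180.0, -0.1, 171.0]
contact_force: [0.3, 0.0, 0.6]
gripper_width: 0.0569
```

Emit:
arm_command --pt "0 0 0 0 0 0 -0.3" --pt "0 0 0 0 0 0 -0.5" --pt "0 0 0 0 0 0 -0.7" --pt "0 0 0 0 0 0 -0.8" --pt "0 0 0 0 0 0 -1" --squeeze 10

```text
time_s: 17.77
tcp_pos: [0.4524, 0.1389, 0.0482]
eef_rot: [-180.0, -0.0, 171.0]
contact_force: [-2.5, 1.6, 4.6]
gripper_width: 0.0285
```

Emit:
arm_command --pt "0 0 0 0 0 0 -1" --pt "0 0 0 0 0 0 -1" --pt "0 0 -20 0 0 0 -1" --pt "0 0 -42 0 0 0 -1" --pt "0 0 -42 0 0 0 -1" --squeeze 45

```text
time_s: 18.4
tcp_pos: [0.4529, 0.1393, 0.091]
eef_rot: [179.9, 0.0, 171.0]
contact_force: [1.3, 1.1, -3.1]
gripper_width: 0.0274
```

Run:
```python
from h import *
# rail lines from the pulls (TCP), home -> -100 mm
print(np.degrees(np.arctan2(-12.9+8.2,675.6-573.3)),np.degrees(np.arctan2(-109.9+105.5,670.9-568.7)))
s=get_state();print(s["time_s"],s["gripper_width"],s["contact_force"])
plan((540,60,90,177.2),(578,-8.4,90,177.3),(578,-8.4,66,177.3))
```

```text
-2.630507643224624 -2.46522350540917
18.4 0.027400744091258342 [ 1.27660018  1.06838214 -3.14975602]
at [452.9 139.3  91. ] [179.9   0.  171. ]
(540, 60, 90, 177.2) -> [-98.4 -64.7   1. ] [ 0.001  0.001 -0.107] rows>= 1.9
(578, -8.4, 90, 177.3) -> [-41.3 -66.5  -0. ] [ 0.     0.    -0.002] rows>= 1.3
(578, -8.4, 66, 177.3) -> [-0. -0. 24.] [0. 0. 0.] rows>= 0.4
```

Emit:
arm_command --pt "-45 -30 1 0 0 -0.107 -1" --pt "-98 -65 1 0 0 -0.107 -1" --pt "-98 -65 1 0 0 -0.107 -1" --pt "-98 -65 1 0 0 -0.107 -1"

```text
time_s: 18.9
tcp_pos: [0.5385, 0.059, 0.0883]
eef_rot: [180.0, -0.1, 177.1]
contact_force: [-0.4, 0.1, -2.6]
gripper_width: 0.0275
```

Emit:
arm_command --pt "-20 -33 0 0 0 0 -1" --pt "-41 -66 0 0 0 0 -1" --pt "-41 -66 0 0 0 0 -1" --pt "-41 -66 0 0 0 0 -1"

```text
time_s: 19.4
tcp_pos: [0.575, -0.0083, 0.0877]
eef_rot: [180.0, -0.2, 177.1]
contact_force: [0.1, -0.2, -3.0]
gripper_width: 0.0278
```

Run:
```python
from h import *
s=get_state();print(s["time_s"],s["gripper_width"],s["contact_force"])
plan((579,-8.4,90,177.3),(579,-8.4,66.5,177.3))
d=imaging.capture("side"); cv2.imwrite("pics/a5.png",cv2.resize(d["pixels"][150:330,200:400],(600,540),interpolation=cv2.INTER_CUBIC)[:,:,::-1])
```

```text
19.4 0.027760062070461326 [ 0.09773088 -0.19460553 -2.99049481]
at [575.   -8.3  87.7] [180.   -0.2 177.1]
(579, -8.4, 90, 177.3) -> [-4.   0.1 -2.3] [ 0.    -0.003 -0.004] rows>= 0.1
(579, -8.4, 66.5, 177.3) -> [-0.  -0.  23.5] [0. 0. 0.] rows>= 0.4
```

View pics/a5.png

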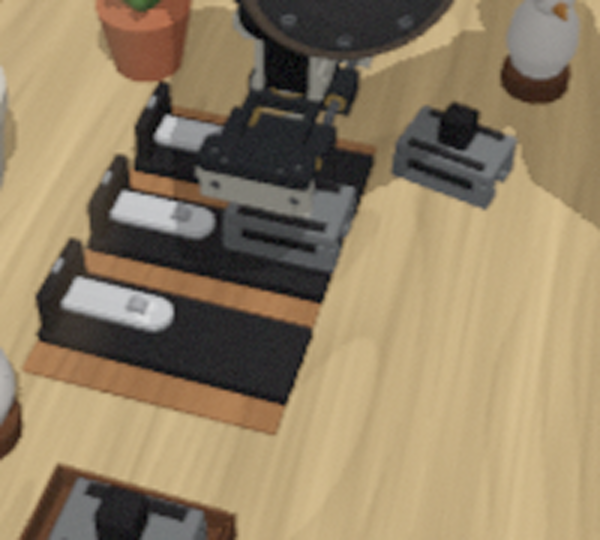

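The pack is held over the middle shoe's deck, at crop (290,230), in line with the rail nose at (205,222). Lowering, then sliding.

Emit:
arm_command --pt "-3 0 10 0 0.003 -0.003 -1" --pt "-3 0 18 0 0.003 -0.003 -1" --pt "-3 0 21.2 0 0.003 -0.003 -1" --pt "-3 0 21.2 0 0.003 -0.003 -1"

```text
time_s: 19.95
tcp_pos: [0.578, -0.008, 0.0666]
eef_rot: [180.0, -0.3, 177.3]
contact_force: [-0.3, 0.1, -3.1]
gripper_width: 0.0277
```

Emit:
arm_command --pt "-5 0 0 0 0 0 -1" --pt "-10 0 0 0 0 0 -1" --pt "-16 0 0 0 0 0 -1" --pt "-24 0 0 0 0 0 -1" --pt "-32 0 0 0 0 0 -1"

```text
time_s: 20.58
tcp_pos: [0.6106, -0.0096, 0.0665]
eef_rot: [180.0, -0.3, 177.3]
contact_force: [-1.7, 0.2, 0.4]
gripper_width: 0.028
```

Run:
```python
from h import *
s=get_state();print(s["time_s"],s["gripper_width"],s["contact_force"],s["moment"])
plan((650,-11.7,66.3,177.3),(676,-12.8,66.3,177.3))
```

```text
20.575 0.027956107718728553 [-1.67705606  0.17903639  0.35174295] [-0.05506634  0.44267986 -0.00159107]
at [610.6  -9.6  66.5] [180.   -0.3 177.3]
(650, -11.7, 66.3, 177.3) -> [-39.5  -0.2  -0.1] [ 0.    -0.006  0.   ] rows>= 0.6
(676, -12.8, 66.3, 177.3) -> [-26.    0.1   0. ] [0. 0. 0.] rows>= 0.4
```

Emit:
arm_command --pt "-9 0 0 0 0 0 -1" --pt "-18 0 0 0 0 0 -1" --pt "-27 0 0 0 0 0 -1" --pt "-36 0 0 0 0 0 -1" --pt "-43 0 0 0 0 0 -1"

```text
time_s: 21.2
tcp_pos: [0.6541, -0.0117, 0.0664]
eef_rot: [180.0, -0.3, 177.3]
contact_force: [-3.0, 0.8, 4.4]
gripper_width: 0.0277
```

Emit:
arm_command --pt "-6 0 0 0 0 0 -1" --pt "-12 0 0 0 0 0 -1" --pt "-17 0 0 0 0 0 -1" --pt "-21 0 0 0 0 0 -1" --pt "-23 0 0 0 0 0 -1"

```text
time_s: 21.82
tcp_pos: [0.6764, -0.0128, 0.0664]
eef_rot: [-180.0, -0.4, 177.3]
contact_force: [-8.2, 1.6, 12.1]
gripper_width: 0.0275
```

Run:
```python
from h import *
s=get_state();print(s["time_s"],s["gripper_width"],s["contact_force"],s["moment"],s["tcp_pos"])
```

```text
21.825 0.027532660819849897 [-8.17059397  1.59805674 12.07222374] [0.71946157 3.27346776 0.05170806] [ 0.67640523 -0.01275534  0.06641403]
```

Emit:
arm_command --pt "-2 0 0 0 0 0 -1" --pt "-3 0 0 0 0 0 -1" --pt "-3 0 0 0 0 0 -1"

```text
time_s: 22.2
tcp_pos: [0.6765, -0.0129, 0.0665]
eef_rot: [-180.0, -0.7, 177.3]
contact_force: [-11.8, 1.8, 10.6]
gripper_width: 0.028
```

Emit:
arm_command --pt "-3 0 0 0 0.005 0 -1" --pt "-5 0 0 0 0.01 0 -1" --pt "-5 0 0 0 0.01 0 -1"

```text
time_s: 22.58
tcp_pos: [0.6767, -0.013, 0.0666]
eef_rot: [-179.9, -1.8, 177.3]
contact_force: [-18.3, 4.3, 17.1]
gripper_width: 0.0272
```

Emit:
arm_command --pt "0 0 0 0 0 0 -1" --pt "0 0 0 0 0 0 0.2" --pt "0 0 0 0 0 0 0.2" --pt "0 0 -40 0 0 0 0.2" --pt "0 0 -80 0 0 0 0.3"

```text
time_s: 23.2
tcp_pos: [0.6789, -0.0132, 0.1465]
eef_rot: [-179.9, -1.9, 177.3]
contact_force: [1.1, -0.6, 0.8]
gripper_width: 0.0555
```

Run:
```python
from h import *
d=imaging.capture("side"); D={"side":d}
for o in models.outline_of("side","fresh_1"):
    if o["conf"]>.3:
        p=back(d,o["rect"][:2],.04); print(round(o["conf"],2),np.round(o["rect"]),fit([(d,o["pixels"])],PACK,[p[0],p[1],-.15],0 if p[0]<.6 else .018))
plan((540,-120,146,177),(461.8,-153.5,130,165),(461.8,-153.5,48,165))
```

```text
0.66 [353. 202.  42.  35.] (array([ 462.4, -155.3,  -15.4]), np.float64(0.946))
0.58 [256. 219.  43.  38.] (array([675.5, -14.2,  -2. ]), np.float64(0.919))
at [682.2 -12.9 151.5] [-180.    -1.4  177.3]
(540, -120, 146, 177) -> [ 136.9 -113.6    8.9] [-0.001 -0.024  0.006] rows>= 2.8
(461.8, -153.5, 130, 165) -> [ 76.3 -37.5  16. ] [ 0.    -0.     0.209] rows>= 1.4
(461.8, -153.5, 48, 165) -> [-0. -0. 82.] [0. 0. 0.] rows>= 1.3
```

The pushed pack didn't move under 18 N, and the fit puts it at x = 675.5 mm against 676.0 for the flat pack that was there. It is home. Next is the right fresh pack.

Emit:
arm_command --pt "137 -114 9 0 -0.024 0.006 0.3" --pt "137 -114 9 0 -0.024 0.006 0.3" --pt "137 -114 9 0 -0.024 0.006 0.3" --pt "137 -114 9 0 -0.024 0.006 0.3" --pt "137 -114 9 0 -0.024 0.006 0.3"

```text
time_s: 23.92
tcp_pos: [0.5404, -0.1206, 0.146]
eef_rot: [-180.0, 0.0, 177.0]
contact_force: [0.6, 0.6, 0.2]
gripper_width: 0.057
```

Emit:
arm_command --pt "76 -37 16 0 0 0.209 0.3" --pt "76 -37 16 0 0 0.209 0.3" --pt "76 -37 16 0 0 0.209 0.3" --pt "76 -37 16 0 0 0.209 0.3"

```text
time_s: 24.42
tcp_pos: [0.464, -0.1531, 0.1302]
eef_rot: [-180.0, 0.1, 165.1]
contact_force: [0.4, 0.2, -0.2]
gripper_width: 0.057
```

Run:
```python
from h import *
d=imaging.capture("side")
print([(round(o["conf"],2),np.round(o["rect"],1)) for o in models.outline_of("side","fresh_1")])
plan((461.8,-153.5,48,165))
cv2.imwrite("pics/a6.png",cv2.resize(d["pixels"][110:310,200:440],(720,600),interpolation=cv2.INTER_CUBIC)[:,:,::-1])
```

```text
[(0.87, array([258.2, 218.5,  44.4,  39.2])), (0.87, array([351.3, 200.9,  40.2,  35.8]))]
at [ 463.8 -153.   130. ] [-1.800e+02  1.000e-01  1.651e+02]
(461.8, -153.5, 48, 165) -> [ 1.9 -1.  82. ] [-0.     0.001  0.001] rows>= 1.3
```

View pics/a6.png

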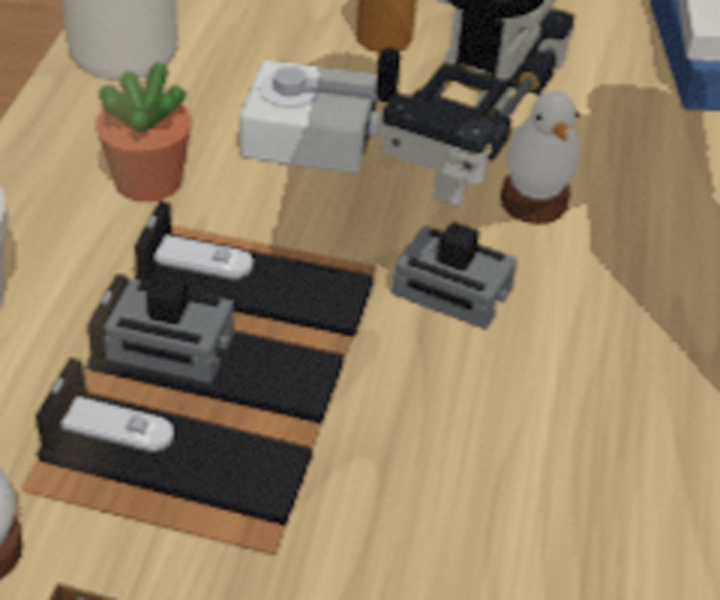

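The first fresh pack is on the middle shoe against its stop (165,325). The gripper hangs over the second pack (458,265), clear of bird_a (540,150).

Emit:
arm_command --pt "1.9 -1 25 0 0 0 0.3" --pt "1.9 -1 50 0 0 0 0.3" --pt "1.9 -1 75 0 0 0 0.3" --pt "1.9 -1 82 0 0 0 0.3" --pt "1.9 -1 82 0 0 0 0.3" --squeeze 10

```text
time_s: 25.15
tcp_pos: [0.4622, -0.1534, 0.0479]
eef_rot: [-180.0, 0.0, 165.1]
contact_force: [-0.2, -0.1, 0.7]
gripper_width: 0.0568
```

Emit:
arm_command --pt "0 0 0 0 0 0 -0.3" --pt "0 0 0 0 0 0 -0.5" --pt "0 0 0 0 0 0 -0.7" --pt "0 0 0 0 0 0 -0.8" --pt "0 0 0 0 0 0 -1" --squeeze 10

```text
time_s: 25.78
tcp_pos: [0.4624, -0.1534, 0.0483]
eef_rot: [-180.0, 0.1, 165.1]
contact_force: [-1.6, 1.6, 6.2]
gripper_width: 0.028
```

Emit:
arm_command --pt "0 0 0 0 0 0 -1" --pt "0 0 0 0 0 0 -1" --pt "0 0 -20 0 0 0 -1" --pt "0 0 -42 0 0 0 -1" --pt "0 0 -42 0 0 0 -1" --squeeze 45

```text
time_s: 26.4
tcp_pos: [0.4632, -0.1533, 0.0913]
eef_rot: [180.0, 0.2, 165.1]
contact_force: [0.6, 0.2, -2.0]
gripper_width: 0.0278
```

Run:
```python
from h import *
s=get_state();print(s["time_s"],s["gripper_width"],s["contact_force"])
plan((520,-125,90,171),(574,-105.8,90,177.5),(574,-105.8,66.5,177.5))
```

```text
26.4 0.02775831215941147 [ 0.5933395   0.20801811 -1.97379887]
at [ 463.2 -153.3   91.3] [180.    0.2 165.1]
(520, -125, 90, 171) -> [-47.6  42.    1.4] [-0.     0.003 -0.103] rows>= 1.0
(574, -105.8, 90, 177.5) -> [-50.3  27.4   0. ] [ 0.     0.    -0.113] rows>= 0.9
(574, -105.8, 66.5, 177.5) -> [ 0.  -0.  23.5] [0. 0. 0.] rows>= 0.4
```

Emit:
arm_command --pt "-24 21 1.4 0 0 -0.05 -1" --pt "-48 42 1.4 0 0.003 -0.103 -1" --pt "-48 42 1.4 0 0.003 -0.103 -1"

```text
time_s: 26.78
tcp_pos: [0.5216, -0.1244, 0.0886]
eef_rot: [-180.0, -0.0, 171.1]
contact_force: [-1.2, -0.4, -2.4]
gripper_width: 0.0276
```

Emit:
arm_command --pt "-25 14 0 0 0 -0.06 -1" --pt "-50 27.4 0 0 0 -0.113 -1" --pt "-50 27.4 0 0 0 -0.113 -1" --pt "-50 27.4 0 0 0 -0.113 -1"

```text
time_s: 27.28
tcp_pos: [0.5737, -0.1053, 0.0874]
eef_rot: [-180.0, -0.2, 177.5]
contact_force: [0.1, -0.5, -1.6]
gripper_width: 0.0278
```

Run:
```python
from h import *
s=get_state();print(s["time_s"],s["gripper_width"],s["contact_force"])
plan((575,-105.8,66.8,177.4))
```

```text
27.275 0.027792936599734655 [ 0.10234283 -0.48886457 -1.62496961]
at [ 573.7 -105.3   87.4] [-180.    -0.2  177.5]
(575, -105.8, 66.8, 177.4) -> [-1.4 -0.5 20.6] [-0.    -0.003  0.001] rows>= 0.3
```

Emit:
arm_command --pt "-1.4 -0.5 10 0 -0.003 0.001 -1" --pt "-1.4 -0.5 17 0 -0.003 0.001 -1" --pt "-1.4 -0.5 20.8 0 -0.003 0.001 -1" --pt "-1.4 -0.5 20.8 0 -0.003 0.001 -1"

```text
time_s: 27.78
tcp_pos: [0.5749, -0.1059, 0.0665]
eef_rot: [-180.0, -0.0, 177.4]
contact_force: [0.5, 0.3, -1.6]
gripper_width: 0.0277
```

Emit:
arm_command --pt "-5 0 0 0 0 0 -1" --pt "-10 0 0 0 0 0 -1" --pt "-16 0 0 0 0 0 -1" --pt "-24 0 0 0 0 0 -1" --pt "-32 0 0 0 0 0 -1"

```text
time_s: 28.4
tcp_pos: [0.6075, -0.1074, 0.0665]
eef_rot: [-180.0, -0.0, 177.4]
contact_force: [0.1, -0.2, -1.1]
gripper_width: 0.0275
```

Run:
```python
from h import *
s=get_state();print(s["time_s"],s["gripper_width"],s["contact_force"])
plan((650,-109,66.8,177.4),(671,-109.9,66.8,177.4))
```

```text
28.4 0.027485164140529882 [ 0.1496949 -0.1551562 -1.0745995]
at [ 607.5 -107.4   66.5] [-180.    -0.   177.4]
(650, -109, 66.8, 177.4) -> [-42.5   0.3  -0.3] [-0. -0.  0.] rows>= 0.7
(671, -109.9, 66.8, 177.4) -> [-21.    0.1   0. ] [0. 0. 0.] rows>= 0.3
```

Emit:
arm_command --pt "-9 0 0 0 0 0 -1" --pt "-18 0 0 0 0 0 -1" --pt "-27 0 0 0 0 0 -1" --pt "-36 0 0 0 0 0 -1" --pt "-42 0 0 0 0 0 -1"

```text
time_s: 29.02
tcp_pos: [0.65, -0.1093, 0.0664]
eef_rot: [-180.0, -0.0, 177.4]
contact_force: [-0.9, -0.5, -0.2]
gripper_width: 0.0277
```

Emit:
arm_command --pt "-6 0 0 0 0 0 -1" --pt "-12 0 0 0 0 0 -1" --pt "-17 0 0 0 0 0 -1" --pt "-20 0 0 0 0 0 -1" --pt "-22 0 0 0 0 0 -1"

```text
time_s: 29.65
tcp_pos: [0.6705, -0.1105, 0.0665]
eef_rot: [-180.0, -0.2, 177.4]
contact_force: [-10.5, 1.9, 8.9]
gripper_width: 0.0276
```

Emit:
arm_command --pt "-2 0 0 0 0 0 -1" --pt "-4 0 0 0 0 0 -1" --pt "-4 0 0 0 0 0 -1"

```text
time_s: 30.02
tcp_pos: [0.6706, -0.1107, 0.0666]
eef_rot: [-179.9, -0.6, 177.4]
contact_force: [-14.3, 3.4, 12.4]
gripper_width: 0.0276
```

Emit:
arm_command --pt "-3 0 0 0 0.005 0 -1" --pt "-5 0 0 0 0.01 0 -1" --pt "-5 0 0 0 0.01 0 -1"

```text
time_s: 30.4
tcp_pos: [0.6709, -0.1108, 0.0669]
eef_rot: [-179.9, -1.7, 177.4]
contact_force: [-16.9, 4.2, 16.8]
gripper_width: 0.028
```

Emit:
arm_command --pt "0 0 0 0 0 0 -1" --pt "0 0 0 0 0 0 0.2" --pt "0 0 0 0 0 0 0.2" --pt "0 0 -40 0 0 0 0.2" --pt "0 0 -90 0 0 0 0.3"

```text
time_s: 31.02
tcp_pos: [0.6728, -0.1109, 0.1562]
eef_rot: [-179.9, -1.8, 177.4]
contact_force: [0.8, -0.2, -0.3]
gripper_width: 0.0553
```

Emit:
arm_command --pt "60 50 -40 0 0 0 0" --pt "110 100 -60 0 0 0 -0.5" --pt "110 150 -60 0 0 0 -1" --pt "110 150 -60 0 0 0 -1"

```text
time_s: 31.52
tcp_pos: [0.5713, 0.0466, 0.2209]
eef_rot: [-180.0, -1.7, 177.6]
contact_force: [-0.1, -0.9, -0.3]
gripper_width: 0.0226
```

Run:
```python
from h import *
D={c:imaging.capture(c) for c in("top","side")}
s=get_state();print(s["time_s"],s["gripper_width"],s["tcp_pos"])
for c in D:
    d=D[c]
    for o in models.outline_of(c,"fresh_1"):
        if o["conf"]>.4:
            p=back(d,o["rect"][:2],.05); print(c,round(o["conf"],2),np.round(o["rect"]),fit([(d,o["pixels"])],PACK,[p[0],p[1],-.05],.018 if p[1]<.2 else .004))
    print(c,[(round(o["conf"],2),np.round(o["rect"])) for o in models.outline_of(c,"lever_knob")])
a=cv2.resize(D["top"]["pixels"][150:310,260:460],(400,320),interpolation=cv2.INTER_CUBIC);b=cv2.resize(D["side"]["pixels"][110:270,220:420],(400,320),interpolation=cv2.INTER_CUBIC)
cv2.imwrite("pics/a7.png",np.hstack([a,b])[:,:,::-1])
```

```text
31.625 0.014694369034722649 [0.57169225 0.04553866 0.21997086]
top 0.82 [319. 183.  25.  42.] (array([ 670.3, -110.4,   -1.2]), np.float64(0.929))
top 0.57 [283. 174.  13.  19.] (array([712.1, -28.9,  -4.2]), np.float64(0.244))
top [(0.87, array([421., 197.,  22.,  51.]))]
side 0.89 [271. 197.  38.  26.] (array([ 669.4, -110.8,   -3.1]), np.float64(0.682))
side 0.79 [257. 219.  39.  37.] (array([677.6, -14.6,  -2.1]), np.float64(0.906))
side [(0.69, array([327., 134.,  16.,  20.]))]
```

View pics/a7.png

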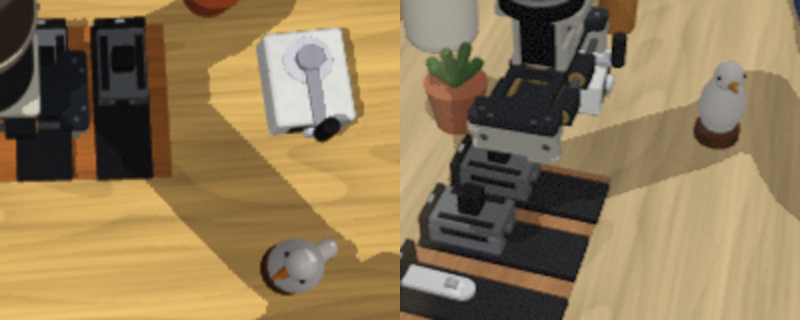

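Both fresh packs sit on shoes b and c (top fit of c: 670.3, -110.4). The top crop shows the knob from (313,133) to (330,127) and the hub at (312,57). The side crop shows the knob at (618,50). Locating hinge and knob next.

Run:
```python
from h import *
T,Sd=imaging.capture("top"),imaging.capture("side")
print("knob top", back(T,(425,213.5),.111).round(3),"mid",back(T,(421.5,215),.088).round(3),"hub",back(T,(416,178.5),.067).round(3))
def P(d): return K(d)@np.c_[cv2.Rodrigues(d["rvec"])[0],d["tvec"]]
X=cv2.triangulatePoints(P(T),P(Sd),np.array([[421.5],[215.]]),np.array([[328.5],[134.5]])); print((X[:3]/X[3]).ravel().round(3))
o=models.outline_of("side","lever_knob")
print([(round(q["conf"],2),np.round(q["rect"],1),back(Sd,q["rect"][:2],.088).round(3)) for q in o])
for o in models.outline_of("top","timer")[:1]:
    p=back(T,o["rect"][:2],.04); print(fit([(T,o["pixels"])],[box(.12,.1,0,.055)],[p[0],p[1],0],0))
o=models.outline_of("top","lever_knob")[0]["pixels"]
g=T["pixels"].astype(int).sum(2); dk=(g<130); dk[:,:405]=0;dk[:,445:]=0;dk[:205]=0;dk[225:]=0
n,l,st,ce=cv2.connectedComponentsWithStats(dk.astype(np.uint8)); k=1+st[1:,4].argmax(); print(st[k],ce[k])
for z in(.061,.111): print(fit([(T,l==k)],[cyl(.011,.061,.111)],[.575,-.345,0],0,False)); break
```

```text
knob top [ 0.558 -0.341  0.111] mid [ 0.559 -0.339  0.088] hub [ 0.655 -0.343  0.067]
[ 0.56  -0.338  0.09 ]
[(0.72, array([326.8, 133.2,  13.9,  21.3]), array([ 0.567, -0.347,  0.088]))]
(array([ 6.335e+02, -3.397e+02,  2.000e-01]), np.float64(0.918))
[417 209  13  11  97] [423.03092784 214.18556701]
(array([ 560.8, -342.7,    6.9]), np.float64(0.724))
```

```bash
cat >> h.py <<'E'
H=np.array([654.,-342.])
def push(th,off,z=78):
    u=np.array([-np.cos(th),np.sin(th)]); t=np.array([np.sin(th),np.cos(th)]); c=H+95*u-off*t
    return (round(c[0],1),round(c[1],1),z,round(np.degrees(np.arctan2(-t[1],-t[0])),1))
E
python3 - <<'E'
from h import *
d=imaging.capture("side"); print("bottle",back(d,(330,127),0).round(3))
plan((560,-130,220,-145),(565,-250,220,-110),(*push(0,45)[:2],200,-90),push(0,45))
E
```

```text
bottle [ 0.583 -0.517  0.   ]
at [571.8  43.4 219.2] [-179.9   -1.9  177.4]
(560, -130, 220, -145) -> [   3.8 -173.7   -0.4] [ 0.009 -0.032 -0.657] rows>= 3.5
(565, -250, 220, -110) -> [  64.7 -101.2   -0. ] [-0.     0.    -0.611] rows>= 3.3
(np.float64(559.0), np.float64(-387.0), 200, -90) -> [130.8 -41.2  20. ] [-0.     0.    -0.349] rows>= 2.2
(np.float64(559.0), np.float64(-387.0), 78, np.float64(-90.0)) -> [  0.  -0. 122.] [0. 0. 0.] rows>= 2.0
```

Emit:
arm_command --pt "1 -45 0 0.002 -0.008 -0.16 -1" --pt "2 -90 0 0.004 -0.016 -0.33 -1" --pt "3 -130 0 0.006 -0.024 -0.5 -1" --pt "3.8 -174 0 0.009 -0.032 -0.657 -1" --pt "3.8 -174 0 0.009 -0.032 -0.657 -1"

```text
time_s: 32.75
tcp_pos: [0.5594, -0.1329, 0.2196]
eef_rot: [-180.0, -0.0, -145.1]
contact_force: [0.2, 0.6, -0.7]
gripper_width: 0.0003
```

Emit:
arm_command --pt "16 -25 0 0 0 -0.15 -1" --pt "32 -50 0 0 0 -0.3 -1" --pt "48 -75 0 0 0 -0.46 -1" --pt "65 -101 0 0 0 -0.611 -1" --pt "65 -101 0 0 0 -0.611 -1"

```text
time_s: 33.38
tcp_pos: [0.5639, -0.2541, 0.2192]
eef_rot: [180.0, -0.0, -110.2]
contact_force: [-0.1, -0.4, -0.2]
gripper_width: 0.0006
```

Emit:
arm_command --pt "43 -14 0 0 0 -0.12 -1" --pt "87 -28 10 0 0 -0.23 -1" --pt "130 -41 20 0 0 -0.349 -1" --pt "130 -41 20 0 0 -0.349 -1" --pt "130 -41 20 0 0 -0.349 -1"

```text
time_s: 34.0
tcp_pos: [0.5577, -0.3896, 0.1991]
eef_rot: [179.9, -0.0, -90.3]
contact_force: [0.6, 0.6, -0.4]
gripper_width: 0.0003
```

Run:
```python
from h import *
s=get_state();print(s["time_s"],s["joints"].round(),s["contact_force"],s["gripper_width"])
plan(push(0,45,100),push(0,45))
d=imaging.capture("side"); cv2.imwrite("pics/a8.png",cv2.resize(d["pixels"][70:230,230:430],(600,480),interpolation=cv2.INTER_CUBIC)[:,:,::-1])
```

```text
34.0 [-19.  22.  -1.   0. -67.  18.] [ 0.55998853  0.60020591 -0.38621582] 0.00034225335977300955
at [ 557.7 -389.6  199.1] [179.9  -0.  -90.3]
(np.float64(559.0), np.float64(-387.0), 100, np.float64(-90.0)) -> [-2.7 -1.4 99.1] [ 0.001 -0.    -0.006] rows>= 1.6
(np.float64(559.0), np.float64(-387.0), 78, np.float64(-90.0)) -> [ 0. -0. 22.] [0. 0. 0.] rows>= 0.4
```

View pics/a8.png

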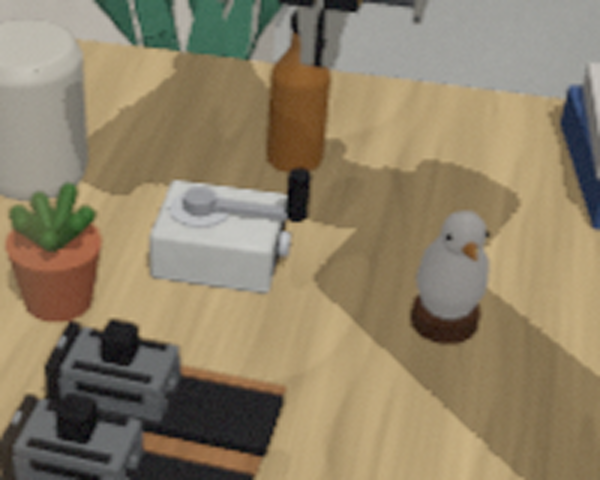

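Unobstructed view: the knob is at (298,195), the fingers are above and behind it at (318,50), the bird at (455,275) is well away, and both packs are on. Going down beside the knob.

Emit:
arm_command --pt "-2.7 -1.4 50 0 0 -0.006 -1" --pt "-2.7 -1.4 90 0 0 -0.006 -1" --pt "-2.7 -1.4 110 0 0 -0.006 -1" --pt "-2.7 -1.4 121 0 0 -0.006 -1" --pt "-2.7 -1.4 121 0 0 -0.006 -1"

```text
time_s: 34.67
tcp_pos: [0.5596, -0.3859, 0.0786]
eef_rot: [180.0, -0.0, -89.9]
contact_force: [0.2, -0.5, 0.2]
gripper_width: 0.0005
```

```bash
cat >> h.py <<'E'
def rows(ws):
    p,R=pose(); print("at",(p*1e3).round(1),R.as_euler("xyz",degrees=True).round(1),get_state()["contact_force"].round(1))
    for w in ws:
        Q=Ro.from_euler("xyz",[180,0,w[3]],degrees=True); s=R.inv().apply(np.array(w[:3])/1e3-p)*1e3; t=(R.inv()*Q).as_rotvec()
        print([float(v) for v in [*s.round(1),*t.round(3)]])
E
python3 - <<'E'
from h import *
rows([push(0,30),push(0,20),push(.12,20),push(.24,20),push(.36,20)])
E
```

```text
at [ 559.6 -385.9   78.6] [180.   -0.  -89.9] [ 0.2 -0.5  0.2]
[-13.9, 0.6, 0.6, 0.001, -0.001, 0.002]
[-23.9, 0.6, 0.6, 0.001, -0.001, 0.002]
[-35.4, 2.3, 0.6, 0.001, -0.001, 0.123]
[-47.1, 2.5, 0.6, 0.001, -0.001, 0.243]
[-58.6, 1.5, 0.6, 0.001, -0.001, 0.362]
```

Emit:
arm_command --pt "-14 0.6 0.6 0 0 0.002 -1" --pt "-24 0.6 0.6 0 0 0.002 -1" --pt "-35.4 2.3 0.6 0 0 0.123 -1" --pt "-47.1 2.5 0.6 0 0 0.243 -1" --pt "-58.6 1.5 0.6 0 0 0.362 -1"

```text
time_s: 35.3
tcp_pos: [0.5581, -0.3268, 0.0791]
eef_rot: [-180.0, -0.1, -110.8]
contact_force: [-0.9, -1.6, 0.3]
gripper_width: 0.0001
```

Run:
```python
from h import *
rows([push(t,20) for t in(.46,.58,.70,.82,.94)])
D={c:imaging.capture(c) for c in("top","side")}
a=cv2.resize(D["top"]["pixels"][150:310,340:480],(350,400),interpolation=cv2.INTER_CUBIC);b=cv2.resize(D["side"]["pixels"][90:230,250:400],(428,400),interpolation=cv2.INTER_CUBIC)
cv2.imwrite("pics/a9.png",np.hstack([a,b])[:,:,::-1])
```

```text
at [ 558.1 -326.8   79.1] [-1.800e+02 -1.000e-01 -1.108e+02] [-0.9 -1.6  0.3]
[-9.2, 1.5, 1.1, -0.001, -0.001, 0.097]
[-20.8, 2.0, 1.1, -0.001, -0.001, 0.216]
[-32.4, 1.2, 1.1, -0.001, -0.001, 0.336]
[-43.9, -1.0, 1.0, -0.001, -0.001, 0.457]
[-54.9, -4.5, 1.0, -0.001, -0.001, 0.577]
```

View pics/a9.png

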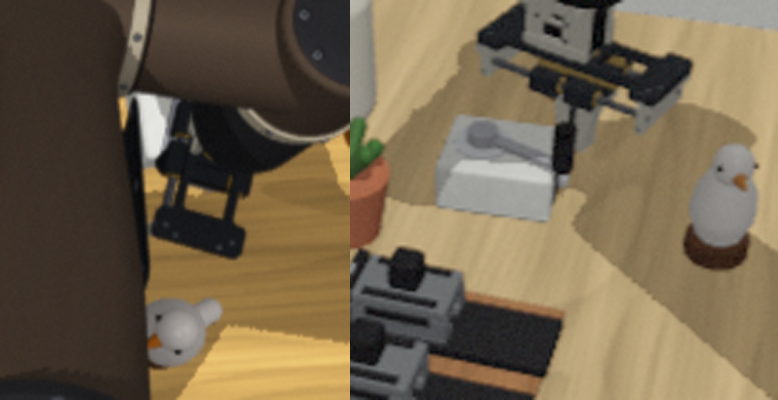

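The side view shows the lever swung toward the shoes, the knob at (565,148) with the finger behind it and in light contact. Nothing else is touched, so I'll keep going.

Emit:
arm_command --pt "-9.2 1.5 1 0 0 0.097 -1" --pt "-20.8 2 1 0 0 0.216 -1" --pt "-32.4 1.2 1 0 0 0.336 -1" --pt "-43.9 -1 1 0 0 0.457 -1" --pt "-54.9 -4.5 1 0 0 0.577 -1"

```text
time_s: 36.02
tcp_pos: [0.5809, -0.2765, 0.0785]
eef_rot: [-180.0, -0.1, -143.7]
contact_force: [-4.0, -2.3, 3.1]
gripper_width: 0.0002
```

Run:
```python
from h import *
rows([push(t,20) for t in(1.02,1.1,1.16,1.2)])
```

```text
at [ 580.9 -276.5   78.5] [-1.800e+02 -1.000e-01 -1.437e+02] [-4.  -2.3  3.1]
[-8.1, 0.3, 0.5, -0.0, -0.002, 0.081]
[-15.8, 0.9, 0.5, -0.0, -0.002, 0.162]
[-21.6, 1.0, 0.5, -0.0, -0.002, 0.223]
[-25.5, 0.9, 0.5, -0.0, -0.002, 0.263]
```

Emit:
arm_command --pt "-8.1 0.3 0.5 0 0 0.081 -1" --pt "-15.8 0.9 0.5 0 0 0.162 -1" --pt "-21.6 1 0.5 0 0 0.223 -1" --pt "-25.5 0.9 0.5 0 0 0.263 -1" --pt "-25.5 0.9 0.5 0 0 0.263 -1"

```text
time_s: 36.65
tcp_pos: [0.5991, -0.2601, 0.078]
eef_rot: [179.9, -0.2, -158.7]
contact_force: [-5.3, 0.3, 3.4]
gripper_width: 0.0002
```

Emit:
arm_command --pt "-2 0 0 0 0 0 -1" --pt "-4 0 0 0 0 0 -1" --pt "-5 0 0 0 0 0 -1"

```text
time_s: 37.02
tcp_pos: [0.6001, -0.2594, 0.078]
eef_rot: [179.8, -0.6, -158.5]
contact_force: [-11.1, -6.4, 5.6]
gripper_width: 0.0003
```

Emit:
arm_command --pt "-3 0 0 0 0 0 -1" --pt "-5 0 0 0 0 0 -1" --pt "-5 0 0 0 0 0 -1"

```text
time_s: 37.4
tcp_pos: [0.6001, -0.2593, 0.0781]
eef_rot: [179.7, -1.0, -158.4]
contact_force: [-13.8, -7.5, 6.9]
gripper_width: 0.0007
```

Run:
```python
from h import *
d=imaging.capture("side"); s=get_state(); print(s["contact_force"],s["tcp_pos"])
# implied lever angle from pusher face
p=s["tcp_pos"][:2]*1e3; a=np.radians(s["eef_rot"][2]); t=-np.array([np.cos(a),np.sin(a)]); v=p+20.5*t-H; print("theta",np.arctan2(v[1],-v[0]),np.hypot(*v))
rows([push(t,22) for t in(1.05,.9,.75,.6,.45)])
cv2.imwrite("pics/a10.png",cv2.resize(d["pixels"][90:230,230:400],(510,420),interpolation=cv2.INTER_CUBIC)[:,:,::-1])
```

```text
[-14.04228038  -7.15873115   6.11612018] [ 0.60011752 -0.25923167  0.07804655]
theta 1.2027968721922926 96.80070192466717
at [ 600.1 -259.2   78. ] [ 179.7   -1.  -158.4] [-14.   -7.2   6.1]
[15.8, -5.9, 0.3, 0.007, -0.018, -0.143]
[29.0, -12.3, 0.5, 0.008, -0.017, -0.293]
[41.0, -20.4, 0.7, 0.009, -0.017, -0.443]
[51.7, -30.4, 0.8, 0.011, -0.016, -0.593]
[60.9, -41.8, 0.9, 0.012, -0.015, -0.743]
```

View pics/a10.png

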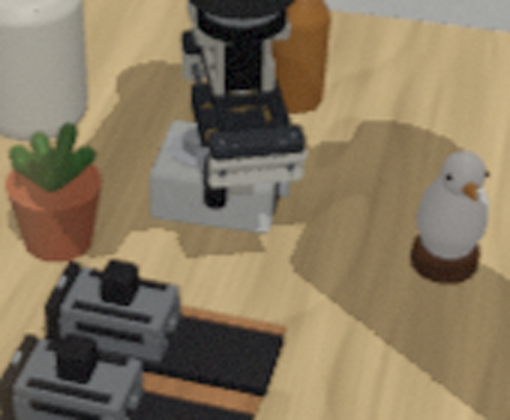

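The lever is at its stop: knob at (215,190), no movement under about 15 N, implied angle 1.20 rad. I'll let it spring back along the arc, with the finger giving way.

Emit:
arm_command --pt "15.8 -5.9 0.3 0 -0.018 -0.143 -1" --pt "29 -12.3 0.5 0 -0.017 -0.293 -1" --pt "41 -20.4 0.7 0 -0.017 -0.443 -1" --pt "51.7 -30.4 0.8 0 -0.016 -0.593 -1" --pt "60.9 -41.8 0.9 0 -0.015 -0.743 -1"

```text
time_s: 38.08
tcp_pos: [0.5586, -0.3212, 0.0783]
eef_rot: [179.4, 0.2, -115.4]
contact_force: [1.0, -2.8, -0.8]
gripper_width: 0.0003
```

Run:
```python
from h import *
rows([push(.33,24),push(.2,28),push(.1,34),push(0,45),push(0,50)])
```

```text
at [ 558.6 -321.2   78.3] [ 179.4    0.2 -115.4] [ 1.  -2.8 -0.8]
[12.5, -3.4, 0.3, 0.01, 0.005, -0.113]
[28.0, -9.6, 0.1, 0.01, 0.005, -0.242]
[41.8, -17.1, -0.0, 0.01, 0.006, -0.343]
[59.3, -28.6, -0.2, 0.009, 0.006, -0.443]
[63.8, -30.7, -0.2, 0.009, 0.006, -0.443]
```

Emit:
arm_command --pt "12.5 -3.4 0 0.01 0.005 -0.113 -1" --pt "28 -9.6 0 0.01 0.005 -0.242 -1" --pt "41.8 -17.1 0 0.01 0.006 -0.343 -1" --pt "59 -28.6 0 0.01 0.006 -0.443 -1" --pt "64 -30.7 0 0.01 0.006 -0.443 -1"

```text
time_s: 38.7
tcp_pos: [0.5591, -0.3931, 0.078]
eef_rot: [-179.9, -0.0, -89.9]
contact_force: [0.1, 1.0, -0.3]
gripper_width: -0.0002
```

Emit:
arm_command --pt "0 0 -50 0 0 0 -1" --pt "0 0 -110 0 0 0 -1" --pt "0 0 -160 0 0 0 -1" --pt "0 0 -180 0 0 0 -1" --pt "0 0 -180 0 0 0 -1"

```text
time_s: 39.33
tcp_pos: [0.5596, -0.393, 0.2606]
eef_rot: [-179.7, -0.1, -89.9]
contact_force: [0.5, 0.2, 0.1]
gripper_width: 0.0004
```

Emit:
arm_command --pt "40 40 0 0 0 0 -1" --pt "80 80 0 0 0 0 -1" --pt "120 120 0 0 0 0 -1" --pt "150 150 0 0 0 0 -1" --pt "150 150 0 0 0 0 -1"

```text
time_s: 39.95
tcp_pos: [0.4072, -0.5444, 0.2582]
eef_rot: [-179.8, 0.0, -90.1]
contact_force: [0.2, 0.6, 0.3]
gripper_width: 0.0007
```

Run:
```python
from h import *
D={c:imaging.capture(c) for c in("top","side")}; s=get_state(); print(s["time_s"],s["contact_force"],s["tcp_pos"])
for c in D:
    for n in("fresh_1","flat_1","lever_knob","bird_a"):
        print(c,n,[(round(o["conf"],2),np.round(o["rect"]).tolist()) for o in models.outline_of(c,n) if o["conf"]>.3])
d=D["side"]
a=cv2.resize(D["top"]["pixels"][130:310,110:450],(390,206),interpolation=cv2.INTER_CUBIC);a=cv2.copyMakeBorder(a,0,284,0,0,0)
b=cv2.resize(d["pixels"][100:410,150:410],(410,490),interpolation=cv2.INTER_CUBIC); cv2.imwrite("pics/a11.png",np.hstack([a,b])[:,:,::-1])
```

```text
40.05 [ 0.2989883   0.27993443 -0.42163521] [ 0.40936963 -0.54291409  0.25861793]
top fresh_1 [(0.79, [321.0, 185.0, 26.0, 41.0])]
top flat_1 [(0.9, [134.0, 217.0, 30.0, 39.0]), (0.81, [167.0, 218.0, 26.0, 38.0])]
top lever_knob [(0.72, [419.0, 197.0, 22.0, 50.0]), (0.49, [283.0, 200.0, 24.0, 83.0])]
top bird_a [(0.9, [195.0, 159.0, 39.0, 37.0]), (0.58, [409.0, 286.0, 36.0, 26.0])]
side fresh_1 [(0.74, [270.0, 194.0, 41.0, 30.0]), (0.61, [256.0, 219.0, 40.0, 38.0])]
side flat_1 [(0.92, [244.0, 333.0, 55.0, 46.0]), (0.92, [222.0, 374.0, 62.0, 51.0])]
side lever_knob [(0.82, [314.0, 134.0, 43.0, 19.0])]
side bird_a [(0.82, [190.0, 283.0, 37.0, 49.0]), (0.59, [378.0, 162.0, 24.0, 45.0])]
```

View pics/a11.png

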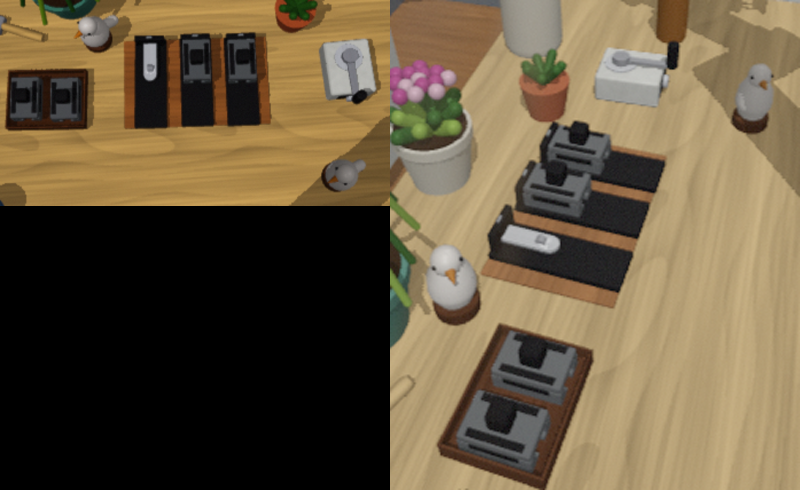

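The final view shows both fresh packs against their stops, both flat packs side by side in the tray, and the lever back at rest (knob at side crop (672,55)). Both birds stand where they were. Handing in.

```bash
python3 -c "
from plant import r
print(r.close_job())"
```

```text
the job is handed in; nothing more can be done
None
```

The battery change is done and handed in at about 40 s on the robot's clock; no verdict was reported.

**What I did**
- I slid both flat packs off the middle and right-hand shoes and laid them flat, side by side, in the tray.
- Only two fresh packs were there. I slid each onto one of those two shoes and pushed until it met the stop.
- I swung the timer lever to its stop and let it spring back along its arc.

**Last checks**
- **Fresh packs:** each one stopped moving under about 17–18 N along the rail, more than the 5–8 N detent needs. They stopped within about 1 mm of where I had gripped the flat packs. Later picture fits agreed to within 2 mm, though some outlines were partly hidden by the gripper.
- **Lever:** it stood still at the stop under about 15 N, at an implied angle of 1.20 rad. In the last picture it was back at rest.
- **Tray and birds:** both flat packs lay flat in the tray, and both birds stood where they started.
- **Robot:** it had moved clear and was touching nothing when I handed in.

**Disagreements:** in the last top picture the network found only one of the two fresh packs. The side camera found both, and both show in the picture I viewed. I pressed the second flat pack onto the tray floor with about 37 N, then eased off before letting go.

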